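Plug the cast candle holder and hold it level over the pin stand

TASK

The white cast candle holder lying on the two battens is about to have its underside sealed: push the orange masking plug in its pot fully home while the holder still lies there, then pick the holder up at its balance point and carry it, without tipping it, over to the pin stand in the grey drip tray. Finish while holding it there in the gripper, still and level, lined up with the stand, its pot over the round three-pin seat and its tail over the single pin, with the underside about 8 cm above the pin tips; do not set it down or let go, and leave the other things where they are.

Things in the scene. Friction and masses are not known exactly. Their poses are not given: they have to be found in the camera images.
- holder: White cast candle holder, 281 mm long, 0.56 to 0.84 kg, lying on two battens, underside 40 mm above the table. A flat arm 40 mm wide, 22 mm thick (brown striker disc on its rounded tail) with a heavy fluted pot, 75 mm across, 42 mm high, at the other end; one flat underside. Origin: underside, arm's centreline, 95 mm from the pot's axis; x along the arm to the pot, z up; tail at x = -150 mm.
- balance (a point): The holder's balance point (plug included), inside the arm at half its thickness: on the centreline, 70 mm from the pot's axis towards the tail (x = 25 mm from the holder's origin), 11 mm above the underside. Axes as the holder's. The arm is 40 mm wide here, the pot's side 34 mm away; the pot's top is 31 mm and the top of the pressed-home plug 40 mm above this point.
- pot (a point): Point on the holder's underside on the pot's axis (x = 95 mm from the holder's origin). Axes as the holder's.
- plug_top (a point): Centre of the flat top (32 mm wide) of the orange silicone masking plug, standing upright in the pot: a solid round head 38 mm across, 9 mm thick, on a 23 mm stem. Fully home its top is 51 mm above the holder's underside (91 mm above the table on the battens); at joint value 0 it is 14 mm higher.
- plug (a joint): How far the plug has been pushed down into the pot's bore, in m: 0 = standing 14 mm proud, 0.014 = fully home with its head flat on the pot's rim. A stiff push fit: it takes about 8 N straight down all the way, more if pushed fast, and stays where it is left. It starts between 0 and 0.004.
- board: Fixed plywood drying board, 340 x 190 x 12 mm, with two wooden battens across it (22 mm wide, 100 mm long, tops 40 mm above the table): one under the holder's tail half (about x = -85 mm in its frame), one under the pot. Between them there is 28 mm of air under the arm. Origin: centre of its underside; x along its length, roughly the holder's direction.
- stand: Fixed grey drip tray, 360 x 220 mm, rim 22 mm high, with the pin stand. Origin: centre of its underside; x along its length, from tail support to round seat; z up. At x = 60 mm the seat, a round aluminium disc 74 mm across with three yellow cone pins, for the pot; at x = -115 mm a narrow crossbar with one yellow cone pin, for the tail. All pin tips are 80 mm above the table.
- seat (a point): Centre of the round three-pin seat, at the height of the pin tips (80 mm above the table). Axes as the stand's.
- spare_plug: Bystander: a loose spare orange plug standing head down on the drying board near its edge, 38 mm across, 35 mm high. Origin: centre of its underside.
- brush: Bystander: a brush 190 mm long lying in the drip tray beside the stand. Origin: underside, mid-length.
- ribbed_vase: Bystander: white ribbed vase, 86 mm across, 150 mm high, standing. Origin: centre of its underside.
- cone_vase: Bystander: white conical vase, 80 mm across, 162 mm high, standing. Origin: centre of its underside.
- bowl: Bystander: white cast bowl, 110 mm across, 55 mm high. Origin: centre of its underside.
- beaker: Bystander: white plastic mixing cup, 76 mm across, 95 mm high. Origin: centre of its underside.
- mould: Bystander: tan tubular silicone mould, 84 mm across, 170 mm high, standing. Origin: centre of its underside.
- bottle: Bystander: clear bottle with black cap, 72 mm across, 190 mm high, standing. Origin: centre of its underside.

How it is judged:
By the outcome, as a careful person would: the job done as asked, in the order asked, and still so for the second after the job is handed in, while the arm keeps its last pose, push and grip.
It also fails if it takes over 54 s, if anything falls off the work surface, if the arm or the gripper's body presses on something with over 40 N, if the wrist force passes 120 N, or if a joint passes its speed limit or range.

ROBOT

A 7-joint arm with a two-finger parallel gripper is mounted at the origin on the work surface. World frame = base frame: x ahead of the robot, y to its left, z up, the work surface at z = 0. Lengths are in m, angles in rad, forces in N, time in s.
With the tool pointing down it reaches from about 0.4 to 0.85 m from the base axis. Payload 10.4 kg.
Tool frame: the origin (TCP) lies midway between the tips of the shut fingers; the grasp point (between the pads) lies 19 mm behind it; z points along the fingers, x is the direction in which the jaws open and shut, and the axes are right-handed (so a half turn about z gives the same grasp; the last joint's range is limited). The gripper opens to 85 mm and grips with 20 to 120 N. Pads are 22 mm wide; open, the fingers measure 114 mm over their backs; the gripper's body (76 mm by 85 mm) begins 54 mm behind the grasp point. The pads swing forward as they close: fully open they stand 13 mm farther back than shut.
Start: joints at [1.162, 0.332, -0.065, 1.46, 0.022, 1.35, -0.088], TCP at [0.235, -0.579, 0.231] pointing down, gripper open.
Joint ranges: [-2.6, 2.6], [-0.5, 2.12], [-1.47, 1.34], [0.16, 2.42], [-1.27, 4.41], [0.06, 2.06], [-2.6, 2.6]. Speed limits (rad/s): [2.22, 2.22, 2.79, 2.79, 3.14, 3.14, 3.14].

INTERFACE

Orientations are given as a unit quaternion [x, y, z, w].
In Python, from workcell import monitor, eyes, ticket, models gives the robot as it stands.
- The arm moves only by the tool servo_tool, never from a script. Its argument "motion" is a list of rows, each a list of 7 numbers: the opening, from 0 (shut) to 1 (fully open), then the shift along the tool's x, y, z in m, then the turn, a rotation vector about the tool's x, y, z in degrees. In form: [[fingers, tx, ty, tz, rx, ry, rz], ...]. A call has 1 to 20 rows; each row is the pose to reach, as a shift and turn from the pose commanded when the call began, along the tool's axes at that moment; what a row does not reach only later rows make up. A row lasts 1/8 s, in which the tool goes at most 62.5 mm and 10.7 degrees, less where a joint would pass 70% of its speed; a pose out of reach is approached as far as the arm can. A call with a gripper value outside its range is refused whole. The fingers move at their own pace and stop on an object; "grip_force" is the grip in N (left out, the last holds). Time passes only in rows, so rows that repeat a pose let the fingers close. It gives the time, the measured TCP pose, the force and the opening at its end, in the units of the state.
- monitor.get_obs(): the state, without advancing time (a new reading comes with each control period).
- eyes.camera(name): name is "scene" or "top" or "wrist"; returns (picture, depth): 384x512x3 uint8, blue, green, red; 384x512 float32, m along the optical axis (not along the pixel's ray), 0 where there is no reading.
- eyes.camera_info(name): a dict with "intrinsics" (3x3 intrinsics, pixels), "extrinsics" (4x4, takes a point from world to camera coordinates); the wrist camera has in their place "tool_from_camera" (4x4, takes a point from camera to tool coordinates, whose origin is the TCP and whose axes are the tool frame's). Camera axes: x right, y down, z forward; pixel columns grow to the right and rows downward; lengths in m; the calibration is good to about 2 mm. A picture is of the moment at which its call begins: read the wrist's pose just before it. camera_info takes no time and is no camera call.
- ticket.hand_in(): hands the job in, once; it reports no verdict.
Trained networks look in the newest picture that a camera, given by its name, has taken for a name from the list of things; names that differ only in an ending like _2 or _b are one class to them, and where a whole thing is asked for, a point or a joint stands for the part that bears it (a point fixed in the world has none). Each returns a list of dicts, best first, with "confidence" (0 to 1); they miss things now and then, are a little off and sometimes report something else, mostly with a low value. They report only what shows in the picture. A call takes as long as a camera call.
- models.boxes_of(camera, thing): "point" ([x, y, z] in m, in the coordinates of the camera as it stood for that picture, good to about 4 mm: the middle of the surface that is visible of it).
The state is a dict: "clock": time; "joint_pos": joint angles; "joint_velocities": joint speeds; "tau": joint torques, N m; "position": TCP position; "ee_rot": TCP orientation; "ft_force": force on the tool from outside, world axes, zero at the start; "torque": the same for the moment, N m; "grip_width": opening from 0.0 (shut) to 1.0 (fully open).
Only numpy, scipy, OpenCV 4.12 (cv2) and the standard library are available. Lean on these libraries where they do the work, as an engineer would, in place of code of your own. Each camera call takes 0.05 s, during which the arm holds its last target. There are 200 camera calls.

## Working session

There is one attempt and no reset: what is moved stays moved. The work goes in short steps, Python scripts to look and compute and a tool call to move; the robot and the scene stay as the last step left them, time stands still between calls to the robot, and variables do not carry over. Pictures are saved under pics/ and viewed, about 8 in all and at most 12, crops included, and the job is handed in when it is done.

Besides the shell and the picture viewer there is one more tool, called after "Emit:" as name([rows], argument=value, ...), one row to a line, values as JSON. servo_tool: Moves the arm, as the interface text tells. Its arguments: {"type":"object","properties":{"motion":{"type":"array"},"grip_force":{"type":"number"}},"required":["motion"]}

```bash
mkdir -p pics
cat > h.py <<'E'
import numpy as np, cv2
from scipy.spatial.transform import Rotation as R
from workcell import monitor, eyes, ticket, models
def tool():
    o=monitor.get_obs(); T=np.eye(4); T[:3,:3]=R.from_quat(o["ee_rot"]).as_matrix(); T[:3,3]=o["position"]; return T,o
def shot(name):
    T,o=tool(); im,d=eyes.camera(name); i=eyes.camera_info(name); K=np.array(i["intrinsics"])
    W=T@np.array(i["tool_from_camera"]) if name=="wrist" else np.linalg.inv(np.array(i["extrinsics"]))
    return im,d,K,W
def cloud(d,K,W):
    v,u=np.indices(d.shape); P=np.stack([(u-K[0,2])/K[0,0]*d,(v-K[1,2])/K[1,1]*d,d],-1)
    return P@W[:3,:3].T+W[:3,3]
def find(cam,W,names):
    for n in names:
        for b in models.boxes_of(cam,n)[:2]:
            p=W[:3,:3]@np.array(b["point"])+W[:3,3]; print(cam,n,round(b["confidence"],2),p.round(4))
E
python3 - <<'E'
from h import *
T,o=tool(); print(o)
for c in("top","scene"):
    im,d,K,W=shot(c); cv2.imwrite(f"pics/{c}.png",im); np.savez(f"{c}.npz",im=im,d=d,K=K,W=W)
    find(c,W,["holder","plug_top","stand","board","spare_plug"] if c=="top" else ["holder","plug_top","stand"])
a=cv2.imread("pics/top.png");b=cv2.imread("pics/scene.png")
E
```

```text
{'clock': 0.0, 'joint_pos': array([ 1.1623983 ,  0.33291161, -0.06469116,  1.46096408,  0.02162102,
        1.34991935, -0.08851948]), 'joint_velocities': array([ 6.80712693e-04, -1.36451651e-03,  9.58966855e-05,  2.11368401e-03,
       -1.12413925e-03, -8.03936436e-04,  1.08209246e-03]), 'tau': array([ 1.49615717e-04, -6.25445008e+01,  4.89232969e-02, -3.91606665e+01,
        1.59991969e-02,  9.91957553e-03, -9.03015177e-06]), 'position': array([ 0.23502107, -0.57870444,  0.23048024]), 'ee_rot': array([ 8.29546934e-01, -5.58436493e-01, -6.49805611e-04, -3.80704248e-04]), 'ft_force': array([ 0.105608  , -0.19324634,  0.5801023 ]), 'torque': array([-0.04081848,  0.03691526, -0.02255776]), 'grip_width': 1.0017070591045913}
top holder 0.95 [0.4844 0.2332 0.0653]
top stand 0.82 [ 0.4727 -0.2098  0.0036]
top board 0.64 [0.5121 0.2199 0.0089]
top board 0.24 [ 0.6322 -0.4588  0.132 ]
top spare_plug 0.21 [ 0.473  -0.2095  0.006 ]
scene holder 0.61 [0.512  0.2128 0.0612]
scene holder 0.59 [ 0.7844 -0.0534  0.032 ]
scene plug_top 0.4 [0.5669 0.1998 0.099 ]
scene stand 0.6 [ 0.4979 -0.2258  0.0019]
```

View pics/top.png

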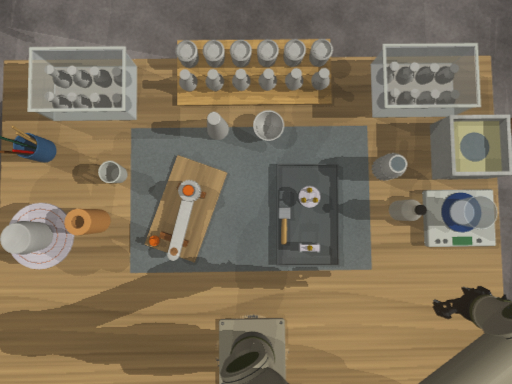

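View pics/scene.png

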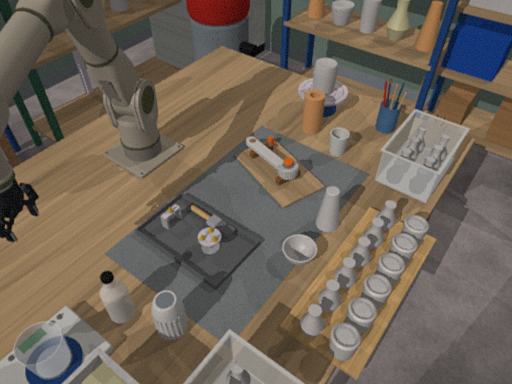

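Top view: holder's pot and plug are at about px (189,191), tail at (174,252). The spare plug is at (153,241), the seat at (309,197) and the tail pin at (310,248). The brush lies beside the stand at (284,218).

Run:
```python
from h import *
z=np.load("top.npz"); im=z["im"];P=cloud(z["d"],z["K"],z["W"]); print("K",z["K"][0,0], "camz",z["W"][:3,3])
hsv=cv2.cvtColor(im,cv2.COLOR_BGR2HSV)
def comp(m,lab,mn):
    n,l,s,c=cv2.connectedComponentsWithStats(m.astype(np.uint8))
    for i in range(1,n):
        if s[i,4]>=mn: 
            q=P[l==i]; print(lab,s[i,4],c[i].round(1),np.median(q,0).round(4),q[:,2].min().round(3),q[:,2].max().round(3))
H,S,V=hsv[...,0],hsv[...,1],hsv[...,2]
roi=np.zeros(H.shape,bool); roi[150:275,130:345]=1
comp(roi&(H<10)&(S>190)&(V>150),"orange",8)
comp(roi&(H>18)&(H<35)&(S>140)&(P[...,0]<1)&(P[...,1]<0),"yellow",2)
roi2=np.zeros(H.shape,bool); roi2[150:275,150:215]=1
a=roi2&(P[...,2]>.054)&(P[...,2]<.068); q=P[a]; print("arm",len(q),np.median(q,0))
# arm axis by PCA
c=q[:,:2].mean(0);u,s,v=np.linalg.svd(q[:,:2]-c,full_matrices=False);print(c,v[0],np.degrees(np.arctan2(v[0][1],v[0][0])),s, ((q[:,:2]-c)@v[0]).min(),((q[:,:2]-c)@v[0]).max())
a=roi2&(P[...,2]>.075)&(P[...,2]<.088); q=P[a]; print("pot rim",len(q),cv2.minEnclosingCircle(q[:,:2].astype(np.float32)))
roi3=np.zeros(H.shape,bool); roi3[180:255,296:325]=1
a=roi3&(P[...,2]>.05);comp(a,"stand high",4)
q=P[150:275,262:345].reshape(-1,3);q=q[(q[:,2]>.012)&(q[:,2]<.03)];print("tray",cv2.minAreaRect(q[:,:2].astype(np.float32)))
```

```text
K 381.47814758546485 camz [4.84060639e-01 1.28957461e-03 1.37404821e+00]
yellow 17 [309.4 189.5] [ 0.5617 -0.2024  0.0699] 0.061 0.081
yellow 16 [303.5 199.5] [ 0.5286 -0.1825  0.0699] 0.058 0.086
yellow 16 [315.2 199.6] [ 0.5267 -0.2219  0.0714] 0.059 0.08
yellow 16 [309.5 247.5] [ 0.3659 -0.1991  0.0711] 0.062 0.079
arm 717 [0.43379368 0.24405854 0.06200134]
[0.43332269 0.24305739] [-0.96229217  0.27201798] 164.2156159893833 [1.64331298 0.32161031] -0.16979669803667816 0.10822962429974649
pot rim 257 ((0.5644639730453491, 0.20890577137470245), 0.03750209882855415)
stand high 366 [308.7 196.6] [ 0.5381 -0.2024  0.0609] 0.053 1.374
stand high 138 [308.9 247.4] [ 0.3657 -0.1975  0.0603] 0.051 0.079
tray ((0.4788382053375244, -0.19024965167045593), (0.2453879565000534, 0.3584204912185669), 89.38096618652344)
```

```bash
cat >> h.py <<'E'
def go(p,yaw,T=None):
    T=tool()[0] if T is None else T
    y=np.radians(yaw); x=np.array([np.cos(y),np.sin(y),0]); zz=np.array([0,0,-1.]); M=np.stack([x,np.cross(zz,x),zz],1)
    print((T[:3,:3].T@(np.array(p)-T[:3,3])).round(4), np.degrees(R.from_matrix(T[:3,:3].T@M).as_rotvec()).round(2))
E
python3 - <<'E'
from h import *
i=eyes.camera_info("wrist");print(i)
for p in([.35,-.45,.36],[.45,-.2,.36],[.46,.2,.36]): go(p,-68); 
go([.45,-.2,.36],0);go([.45,-.2,.36],74.2)
E
```

```text
{'intrinsics': array([[270.78845547,   0.        , 256.29018986],
       [  0.        , 270.78845547, 189.01882717],
       [  0.        ,   0.        ,   1.        ]]), 'tool_from_camera': array([[ 9.99999929e-01,  2.49421516e-04,  2.82363777e-04,
        -1.65514214e-03],
       [-3.27477164e-04,  9.46014755e-01,  3.24123398e-01,
        -8.36717407e-02],
       [-1.86276950e-04, -3.24123467e-01,  9.46014769e-01,
        -1.42819313e-01],
       [ 0.00000000e+00,  0.00000000e+00,  0.00000000e+00,
         1.00000000e+00]])}
[-0.0764 -0.1549 -0.1287] [-0.  -0.   0.1]
[-0.2704 -0.3417 -0.1287] [-0.  -0.   0.1]
[-0.6372 -0.5014 -0.1287] [-0.  -0.   0.1]
[-0.2704 -0.3417 -0.1287] [ -0.   -0.  -67.9]
[-0.2704 -0.3417 -0.1287] [  -0.    -0.  -142.1]
```

Emit:
servo_tool([
  [0, 0, 0, -0.06, 0, 0, 0],
  [0, -0.03, -0.05, -0.11, 0, 0, -10],
  [0, -0.07, -0.1, -0.13, 0, 0, -20],
  [0, -0.1, -0.15, -0.13, 0, 0, -30],
  [0, -0.14, -0.2, -0.13, 0, 0, -40],
  [0, -0.18, -0.24, -0.13, 0, 0, -50],
  [0, -0.22, -0.28, -0.13, 0, 0, -60],
  [0, -0.26, -0.32, -0.13, 0, 0, -70],
  [0, -0.26, -0.32, -0.13, 0, 0, -80],
  [0, -0.26, -0.32, -0.13, 0, 0, -90],
  [0, -0.26, -0.32, -0.13, 0, 0, -100],
  [0, -0.26, -0.32, -0.13, 0, 0, -110],
  [0, -0.26, -0.32, -0.13, 0, 0, -120],
  [0, -0.26, -0.32, -0.13, 0, 0, -130],
  [0, -0.26, -0.32, -0.13, 0, 0, -140],
  [0, -0.26, -0.32, -0.13, 0, 0, -150],
  [0, -0.26, -0.32, -0.13, 0, 0, -157],
  [0, -0.26, -0.32, -0.13, 0, 0, -157],
  [0, -0.26, -0.32, -0.13, 0, 0, -157],
])

```text
clock: 2.88
position: [0.4338, -0.2177, 0.3614]
ee_rot: [0.714, 0.701, -0.0, 0.0]
ft_force: [-0.0, -0.4, -0.3]
grip_width: -0.001
```

```bash
cat >> h.py <<'E'
def blobs(im,d,K,W,m,mn,lab):
    P=cloud(d,K,W);n,l,s,c=cv2.connectedComponentsWithStats(m.astype(np.uint8))
    for i in range(1,n):
        if s[i,4]>=mn:
            q=P[(l==i)&(d>0)]; 
            if len(q): t=q[q[:,2]>q[:,2].max()-.003]; print(lab,s[i,4],c[i].round(1),"med",np.median(q,0).round(4),"top",t.mean(0).round(4),len(t))
E
python3 - <<'E'
from h import *
T,o=tool();print(o["clock"],o["position"],o["joint_pos"].round(2),np.degrees(np.arctan2(T[1,0],T[0,0])),T[2,:3])
im,d,K,W=shot("wrist");cv2.imwrite("pics/w1.png",im);np.savez("w1.npz",im=im,d=d,K=K,W=W)
hs=cv2.cvtColor(im,cv2.COLOR_BGR2HSV);P=cloud(d,K,W)
blobs(im,d,K,W,(hs[...,0]>18)&(hs[...,0]<35)&(hs[...,1]>130)&(P[...,2]>.04)&(P[...,2]<.1),6,"yellow")
go([.46,.2,.30],74.2)
E
```

```text
2.875 [ 0.43383947 -0.21772537  0.36135393] [ 0.83  0.01 -0.45  1.57  0.    1.57  1.93] 88.94624138691253 [-1.43676761e-04  1.03938394e-04 -9.99999984e-01]
yellow 104 [265.8 106. ] med [ 0.364  -0.2004  0.0689] top [ 0.3652 -0.1997  0.0801] 6
yellow 73 [253.7 203.1] med [ 0.5246 -0.2219  0.0677] top [ 0.5267 -0.2219  0.0784] 6
yellow 73 [276.3 202.9] med [ 0.5252 -0.1835  0.0676] top [ 0.5279 -0.1828  0.0782] 4
yellow 68 [264.7 220.8] med [ 0.5588 -0.2033  0.0676] top [ 0.5612 -0.2031  0.0781] 5
[0.4182 0.0186 0.0613] [1.000e-02 1.000e-02 1.477e+01]
```

View pics/w1.png

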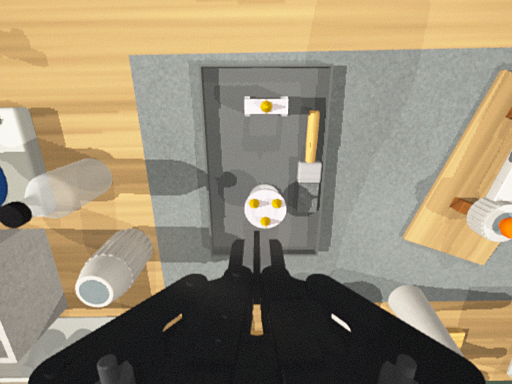

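w1 shows the seat with three pins at (265,208), the tail pin at (266,106), and the brush to the right of them. The seat is at (0.5386,-0.2026) and the stand's yaw is about -1°. Next I look at the holder.

Emit:
servo_tool([
  [0, 0.06, 0, 0, 0, 0, 3],
  [0, 0.12, 0.01, 0.01, 0, 0, 6],
  [0, 0.18, 0.02, 0.02, 0, 0, 10],
  [0, 0.24, 0.03, 0.04, 0, 0, 14.8],
  [0, 0.3, 0.03, 0.05, 0, 0, 14.8],
  [0, 0.36, 0.04, 0.06, 0, 0, 14.8],
  [0, 0.42, 0.035, 0.07, 0, 0, 14.8],
  [0, 0.452, 0.035, 0.08, 0, 0, 14.8],
  [0, 0.452, 0.035, 0.08, 0, 0, 14.8],
  [0, 0.452, 0.035, 0.08, 0, 0, 14.8],
  [0, 0.452, 0.035, 0.08, 0, 0, 14.8],
])

```text
clock: 4.3
position: [0.4765, 0.2323, 0.2816]
ee_rot: [0.798, 0.603, 0.0, 0.0]
ft_force: [0.4, 0.4, 0.3]
grip_width: 0.006
```

Run:
```python
from h import *
T,o=tool();print(o["clock"],o["position"],o["joint_pos"].round(2),np.degrees(np.arctan2(T[1,0],T[0,0])),o["ft_force"])
im,d,K,W=shot("wrist");cv2.imwrite("pics/w2.png",im);np.savez("w2.npz",im=im,d=d,K=K,W=W)
find("wrist",W,["holder","plug_top"])
hs=cv2.cvtColor(im,cv2.COLOR_BGR2HSV);P=cloud(d,K,W);H,S,V=[hs[...,k] for k in range(3)]
org=(H<12)&(S>180)&(V>130)&(P[...,2]<.12)
blobs(im,d,K,W,org,60,"orange")
white=(S<70)&(V>90)&(np.arange(384)[:,None]<300)
a=white&(P[...,2]>.056)&(P[...,2]<.069);q=P[a]
r=cv2.minAreaRect(q[:,:2].astype(np.float32));print("arm rect",r,len(q))
# centreline: bin along the prior axis, take edge midpoints
u=np.array([.9623,-.272]);n=np.array([.272,.9623]);pot=np.array([.5645,.2089])
s=(q[:,:2]-pot)@u;t=(q[:,:2]-pot)@n
for lo in np.arange(-.25,-.03,.02):
    k=(s>lo)&(s<lo+.02)
    if k.sum()>10: print(round(lo+.01,3),k.sum(),np.percentile(t[k],[2,98]).round(4),q[k,2].mean().round(4))
print("s min",s.min())
a=white&(P[...,2]>.078)&(P[...,2]<.087);q=P[a];print("rim",len(q),cv2.minEnclosingCircle(q[:,:2].astype(np.float32)),q[:,2].mean())
a=org&(P[...,2]>.09)&(P[...,2]<.11);q=P[a];print("plug",len(q),cv2.minEnclosingCircle(q[:,:2].astype(np.float32)),np.percentile(q[:,2],[50,95]))
```

```text
4.3 [0.47651148 0.2323018  0.2815921 ] [ 0.29  0.2  -0.94  1.59  0.16  1.43  0.63] 74.14912984467071 [0.44107181 0.3864989  0.32200472]
wrist holder 0.86 [0.4539 0.2436 0.0622]
wrist holder 0.46 [0.3922 0.3331 0.0198]
wrist plug_top 0.49 [0.5553 0.2142 0.1015]
wrist plug_top 0.3 [0.4521 0.2408 0.0596]
arm rect ((0.46869271993637085, 0.15641263127326965), (0.7344907522201538, 0.30612269043922424), 82.86074829101562) 5851
-0.24 300 [-0.0184  0.014 ] 0.0622
-0.22 304 [-0.0224  0.0166] 0.0622
-0.2 387 [-0.0215  0.0169] 0.0623
-0.18 538 [-0.0211  0.0172] 0.0623
-0.16 505 [-0.021   0.0175] 0.0623
-0.14 472 [-0.0202  0.0178] 0.0623
-0.12 448 [-0.0206  0.0181] 0.0623
-0.1 439 [-0.0196  0.0185] 0.0622
-0.08 405 [-0.0199  0.0188] 0.0623
-0.06 377 [-0.019   0.0191] 0.0622
-0.04 473 [-0.0191  0.2735] 0.0627
s min -0.24367797724596138
rim 1605 ((0.581143856048584, 0.16358333826065063), 0.34717610478401184) 0.08223913641290383
plug 48 ((0.5626744031906128, 0.20996685326099396), 0.01792309619486332) [0.10231798 0.10494753]
```

View pics/w2.png

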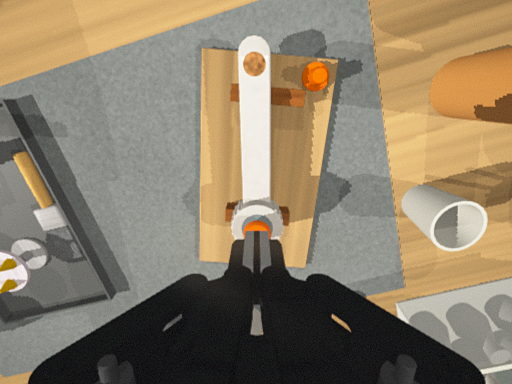

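w2 shows the holder's arm running from (254,45) to (257,200), with the plug at (257,228) partly hidden by the fingers. The spare plug is clear at (316,75). The plug top is at about 0.105, so it is almost fully proud. I put the pot at (0.565,0.2095) with the holder's yaw at -14.8°.

Run:
```python
from h import *
go([.565,.2095,.118],75.2)
```

```text
[0.0018 0.0916 0.1636] [ 0.05  0.01 -1.  ]
```

Emit:
servo_tool([
  [0, 0.001, 0.045, 0.02, 0, 0, -0.5],
  [0, 0.002, 0.092, 0.06, 0, 0, -1],
  [0, 0.002, 0.092, 0.11, 0, 0, -1],
  [0, 0.002, 0.092, 0.145, 0, 0, -1],
  [0, 0.002, 0.092, 0.163, 0, 0, -1],
  [0, 0.002, 0.092, 0.163, 0, 0, -1],
  [0, 0.002, 0.092, 0.163, 0, 0, -1],
  [0, 0.002, 0.092, 0.163, 0, 0, -1],
])

```text
clock: 5.45
position: [0.5658, 0.211, 0.1198]
ee_rot: [0.792, 0.611, 0.001, 0.001]
ft_force: [0.7, -0.7, -0.5]
grip_width: -0.004
```

Run:
```python
from h import *
T,o=tool();print(o["clock"],o["position"],o["ft_force"])
im,d,K,W=shot("wrist")
cv2.imwrite("pics/w3.png",im)
im,d,K,W=shot("scene");cv2.imwrite("pics/s3.png",cv2.resize(im[110:210,220:340],None,fx=5,fy=5))
```

```text
5.45 [0.56575963 0.21097539 0.11980393] [ 0.69705297 -0.65974261 -0.50985262]
```

View pics/s3.png

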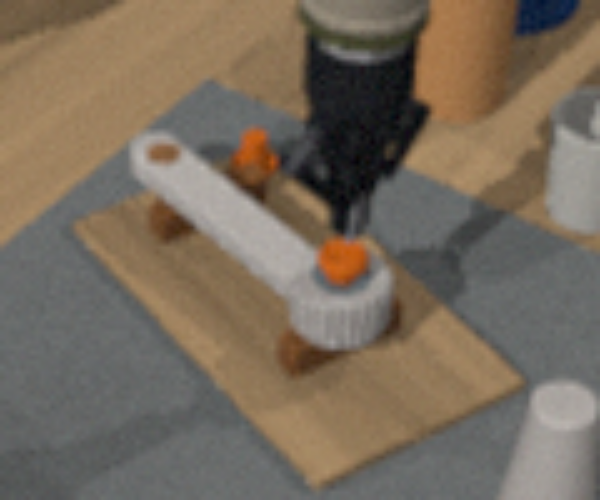

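The scene crop shows the shut fingers right above the proud plug. Pressing slowly now.

Emit:
servo_tool([
  [0, 0, -0.001, 0.006, 0, 0, 0],
  [0, 0, -0.001, 0.011, 0, 0, 0],
  [0, 0, -0.001, 0.013, 0, 0, 0],
  [0, 0, -0.001, 0.015, 0, 0, 0],
  [0, 0, -0.001, 0.0165, 0, 0, 0],
  [0, 0, -0.001, 0.018, 0, 0, 0],
  [0, 0, -0.001, 0.0195, 0, 0, 0],
  [0, 0, -0.001, 0.021, 0, 0, 0],
  [0, 0, -0.001, 0.0225, 0, 0, 0],
  [0, 0, -0.001, 0.024, 0, 0, 0],
  [0, 0, -0.001, 0.025, 0, 0, 0],
  [0, 0, -0.001, 0.025, 0, 0, 0],
])

```text
clock: 7.05
position: [0.5639, 0.2109, 0.0938]
ee_rot: [0.792, 0.611, -0.0, 0.0]
ft_force: [-2.9, -1.8, 7.1]
grip_width: -0.005
```

Emit:
servo_tool([
  [0, 0, 0, 0.001, 0, 0, 0],
  [0, 0, 0, 0.002, 0, 0, 0],
  [0, 0, 0, 0.003, 0, 0, 0],
  [0, 0, 0, 0.004, 0, 0, 0],
  [0, 0, 0, 0.004, 0, 0, 0],
])

```text
clock: 7.68
position: [0.564, 0.211, 0.091]
ee_rot: [0.792, 0.611, -0.0, 0.001]
ft_force: [-8.0, -3.6, 18.0]
grip_width: 0.001
```

Emit:
servo_tool([
  [0, 0, 0, 0.001, 0, 0, 0],
  [0, 0, 0, 0.0015, 0, 0, 0],
  [0, 0, 0, 0.0015, 0, 0, 0],
])

```text
clock: 8.05
position: [0.5641, 0.2111, 0.0909]
ee_rot: [0.792, 0.611, -0.0, 0.001]
ft_force: [-13.5, -8.2, 31.5]
grip_width: -0.002
```

Hard stop: z holds at 0.0909 while the force rises to 31 N, so the plug is home. I back off and look again.

Emit:
servo_tool([
  [0, 0, 0, -0.01, 0, 0, 0],
  [0, 0, 0, -0.04, 0, 0, 0],
  [0, 0, -0.04, -0.09, 0, 0, 0],
  [1, 0, -0.09, -0.14, 0, 0, 0],
  [1, 0, -0.135, -0.165, 0, 0, 0],
  [1, 0, -0.135, -0.165, 0, 0, 0],
  [1, 0, -0.135, -0.165, 0, 0, 0],
  [1, 0, -0.135, -0.165, 0, 0, 0],
  [1, 0, -0.135, -0.165, 0, 0, 0],
])

```text
clock: 9.18
position: [0.4337, 0.2448, 0.252]
ee_rot: [0.792, 0.611, -0.001, -0.001]
ft_force: [-0.2, 0.4, -0.4]
grip_width: 1.001
```

```bash
cat > m.py <<'E'
from h import *
T,o=tool();print(o["clock"],o["position"],np.degrees(np.arctan2(T[1,0],T[0,0])),o["ft_force"])
im,d,K,W=shot("wrist");cv2.imwrite("pics/w4.png",im)
hs=cv2.cvtColor(im,cv2.COLOR_BGR2HSV);P=cloud(d,K,W);H,S,V=[hs[...,k] for k in range(3)]
u=np.array([.9668,-.2554]);n=np.array([.2554,.9668]);pot=np.array([.565,.2095])
s=(P[...,:2]-pot)@u;t=(P[...,:2]-pot)@n
near=(abs(t)<.045)&(s>-.27)&(s<.05)&(d>0)
org=(H<12)&(S>180)&(V>130)&near&(s>-.04);q=P[org];print("plug",len(q),np.percentile(q[:,2],[50,90,98]).round(4));k=org&(P[...,2]>.086)
print(" circ",cv2.minEnclosingCircle(np.stack([s[k],t[k]],1).astype(np.float32)))
k=near&(S<70)&(P[...,2]>.076)&(P[...,2]<.088);print("rim",k.sum(),cv2.minEnclosingCircle(np.stack([s[k],t[k]],1).astype(np.float32)),np.median(P[k][:,2]))
A=near&(S<70)&(V>90)&(P[...,2]>.056)&(P[...,2]<.069);L=[]
for lo in np.arange(-.22,-.06,.02):
    k=A&(s>lo)&(s<lo+.02)
    if k.sum()>10: e=np.percentile(t[k],[2,98]);L.append((lo+.01,e.mean(),np.ptp(e)))
L=np.array(L);f=np.polyfit(L[:,0],L[:,1],1);print("slope deg",np.degrees(f[0]),"t(0)",f[1],"width",L[:,2].mean(),"tail s",np.percentile(s[A],.3),s[A].min(),"z",np.median(P[A][:,2]))
E
python3 m.py
```

```text
9.175 [0.43374989 0.24478539 0.25200164] 75.26023981769815 [-0.15051908  0.38268692 -0.37900334]
plug 81 [0.0877 0.0904 0.0914]
 circ ((-0.0016913516446948051, -0.00040240801172330976), 0.018574314191937447)
rim 1364 ((-0.00044257190893404186, -7.641667616553605e-05), 0.03737672418355942) 0.08219198757876353
slope deg -0.13641127559601554 t(0) -0.00015787841767523448 width 0.0381649695619999 tail s -0.24259477356398806 -0.24380330819871032 z 0.06229263405047597
```

View pics/w4.png

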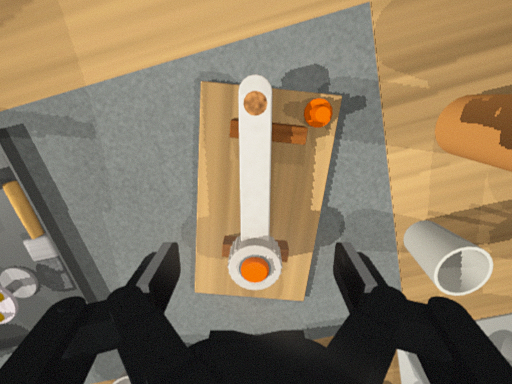

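w4 shows the plug seated at (254,269) in the pot's rim; the holder has not moved. I descend over the balance point with the fingers open.

Emit:
servo_tool([
  [1, 0, 0.04, 0.02, 0, 0, 0],
  [1, 0, 0.066, 0.06, 0, 0, 0.1],
  [1, 0, 0.066, 0.11, 0, 0, 0.1],
  [1, 0, 0.066, 0.15, 0, 0, 0.1],
  [1, 0, 0.066, 0.19, 0, 0, 0.1],
  [1, 0, 0.066, 0.21, 0, 0, 0.1],
  [1, 0, 0.066, 0.222, 0, 0, 0.1],
  [1, 0, 0.066, 0.222, 0, 0, 0.1],
  [1, 0, 0.066, 0.222, 0, 0, 0.1],
  [1, 0, 0.066, 0.222, 0, 0, 0.1],
], grip_force=60)

```text
clock: 10.48
position: [0.4979, 0.2286, 0.0318]
ee_rot: [0.792, 0.61, 0.001, 0.0]
ft_force: [0.3, -0.2, -0.0]
grip_width: 1.0
```

Run:
```python
from h import *
T,o=tool();print(o["clock"],o["position"],o["ft_force"],np.degrees(np.arctan2(T[1,0],T[0,0])),T[2,:3].round(4));go([.4974,.2274,.029],75.1)
```

```text
10.475 [0.4979457  0.22863433 0.03177537] [ 0.26908489 -0.21621775 -0.01288851] 75.19693970719106 [ 7.0e-04  1.5e-03 -1.0e+00]
[-0.0013 -0.0002  0.0028] [ 0.09 -0.04  0.1 ]
```

Emit:
servo_tool([
  [1, -0.001, 0, 0.002, 0, 0, 0],
  [1, -0.001, 0, 0.002, 0, 0, 0],
  [0, -0.001, 0, 0.002, 0, 0, 0],
  [0, -0.001, 0, 0.002, 0, 0, 0],
  [0, -0.001, 0, 0.002, 0, 0, 0],
  [0, -0.001, 0, 0.002, 0, 0, 0],
  [0, -0.001, 0, 0.002, 0, 0, 0],
  [0, -0.001, 0, 0.002, 0, 0, 0],
  [0, -0.001, 0, 0.002, 0, 0, 0],
], grip_force=60)

```text
clock: 11.6
position: [0.4971, 0.2269, 0.029]
ee_rot: [0.792, 0.61, -0.0, 0.0]
ft_force: [-2.2, -2.8, 6.3]
grip_width: 0.456
```

Gripped at about 39 mm. Gentle lift.

Emit:
servo_tool([
  [0, 0, 0, -0.003, 0, 0, 0],
  [0, 0, 0, -0.008, 0, 0, 0],
  [0, 0, 0, -0.015, 0, 0, 0],
  [0, 0, 0, -0.025, 0, 0, 0],
  [0, 0, 0, -0.038, 0, 0, 0],
  [0, 0, 0, -0.05, 0, 0, 0],
  [0, 0, 0, -0.055, 0, 0, 0],
  [0, 0, 0, -0.055, 0, 0, 0],
  [0, 0, 0, -0.055, 0, 0, 0],
])

```text
clock: 12.72
position: [0.4968, 0.2272, 0.0834]
ee_rot: [0.792, 0.61, -0.0, -0.0]
ft_force: [0.3, -1.3, -8.1]
grip_width: 0.456
```

```bash
cat > lv.py <<'E'
from h import *
import sys
T,o=tool();print(o["clock"],o["position"],o["ft_force"],o["torque"],o["grip_width"],np.degrees(np.arctan2(T[1,0],T[0,0])),T[2,:3].round(4))
im,d,K,W=shot("wrist");cv2.imwrite("pics/"+sys.argv[1],im)
hs=cv2.cvtColor(im,cv2.COLOR_BGR2HSV);P=cloud(d,K,W)
# tool-aligned: tool y ~ holder x
z0=T[2,3]
c=T[:2,3];ux=T[:2,1]/np.linalg.norm(T[:2,1]);nx=np.array([-ux[1],ux[0]])
s=(P[...,:2]-c)@ux;t=(P[...,:2]-c)@nx
A=(d>0)&(abs(t)<.035)&(s>-.19)&(s<-.03)&(P[...,2]>z0+.0)&(P[...,2]<z0+.06)&(hs[...,1]<70)&(np.arange(384)[:,None]<260)
q=np.stack([s[A],t[A],P[A][:,2]],1)
f=np.linalg.lstsq(np.c_[q[:,:2],np.ones(len(q))],q[:,2],rcond=None)[0];r=q[:,2]-np.c_[q[:,:2],np.ones(len(q))]@f
k=abs(r)<.004;q=q[k];f=np.linalg.lstsq(np.c_[q[:,:2],np.ones(len(q))],q[:,2],rcond=None)[0]
print("n",len(q),"pitch deg (+pot up)",np.degrees(f[0]),"roll",np.degrees(f[1]),"top z at tcp",f[2],"tail s",q[:,0].min())
L=[]
for lo in np.arange(-.15,-.04,.02):
    m=(q[:,0]>lo)&(q[:,0]<lo+.02);e=np.percentile(q[m,1],[2,98]);L.append((lo+.01,e.mean(),np.ptp(e)))
L=np.array(L);g=np.polyfit(L[:,0],L[:,1],1);print("holder yaw world",np.degrees(np.arctan2(ux[1],ux[0])+np.arctan(g[0])),"t0",g[1],"w",L[:,2].mean())
th=np.arctan2(ux[1],ux[0])+np.arctan(g[0]);hx=np.array([np.cos(th),np.sin(th)])
tail=c+ux*q[:,0].min()+nx*(g[1]+g[0]*q[:,0].min());print("tail",tail,"pot est",tail+.2445*hx)
E
python3 lv.py w5.png
```

```text
12.725 [0.49679514 0.22723854 0.08336417] [ 0.27168431 -1.25922324 -8.13246452] [-0.03493943  0.01042277  0.04290681] 0.4559759161178083 75.20487241907549 [-5.e-04 -5.e-04 -1.e+00]
n 22279 pitch deg (+pot up) -0.022952218169797905 roll 0.10189121818532486 top z at tcp 0.11648674650299878 tail s -0.11633328326238332Traceback (most recent call last):
  File "lv.py", line 17, in <module>
    m=(q[:,0]>lo)&(q[:,0]<lo+.02);e=np.percentile(q[m,1],[2,98]);L.append((lo+.01,e.mean(),np.ptp(e)))
                                    ~~~~~~~~~~~~~^^^^^^^^^^^^^^^
    return _quantile_unchecked(
        a, q, axis, out, overwrite_input, method, keepdims, weights)
    return _ureduce(a,
                    func=_quantile_ureduce_func,
    ...<5 lines>...
                    overwrite_input=overwrite_input,
                    method=method)
    r = func(a, **kwargs)
    result = _quantile(arr,
                       quantiles=q,
    ...<2 lines>...
                       out=out,
                       weights=wgt)
    slices_having_nans = np.isnan(arr[-1, ...])
                                  ~~~^^^^^^^^^
IndexError: index -1 is out of bounds for axis 0 with size 0
```

View pics/w5.png

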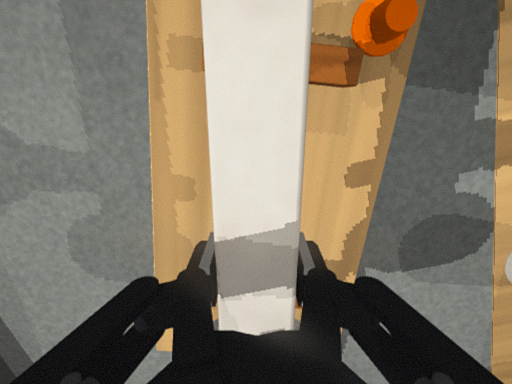

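w5 shows the arm gripped in the middle with no tilt visible: measured pitch is 0.0° and the underside is 11 mm above the TCP. The load of about 8 N matches the holder.

Run:
```python
from h import *
T=tool()[0]
for f in(.25,.5,.75,1):go(np.array([.4968,.2272,.155])*(1-f)+f*np.array([.4685,-.2014,.155]),75.2+13.8*f)
```

```text
[-0.1055  0.0205 -0.0716] [-0.04  0.03 -3.45]
[-0.2109  0.041  -0.0716] [-0.04  0.03 -6.9 ]
[-0.3163  0.0616 -0.0715] [ -0.04   0.03 -10.35]
[-0.4217  0.0821 -0.0715] [ -0.04   0.02 -13.8 ]
```

Emit:
servo_tool([
  [0, 0, 0, -0.01, 0, 0, 0],
  [0, 0, 0, -0.03, 0, 0, 0],
  [0, 0, 0, -0.05, 0, 0, 0],
  [0, -0.01, 0.002, -0.065, 0, 0, -0.4],
  [0, -0.03, 0.006, -0.072, 0, 0, -1],
  [0, -0.06, 0.012, -0.072, 0, 0, -2],
  [0, -0.095, 0.018, -0.072, 0, 0, -3.1],
  [0, -0.13, 0.025, -0.072, 0, 0, -4.2],
  [0, -0.165, 0.032, -0.072, 0, 0, -5.4],
  [0, -0.2, 0.039, -0.072, 0, 0, -6.5],
  [0, -0.235, 0.046, -0.072, 0, 0, -7.7],
  [0, -0.27, 0.053, -0.072, 0, 0, -8.8],
  [0, -0.305, 0.059, -0.072, 0, 0, -10],
  [0, -0.34, 0.066, -0.072, 0, 0, -11.1],
  [0, -0.37, 0.072, -0.072, 0, 0, -12.1],
  [0, -0.395, 0.077, -0.072, 0, 0, -12.9],
  [0, -0.412, 0.08, -0.072, 0, 0, -13.5],
  [0, -0.42, 0.082, -0.072, 0, 0, -13.8],
  [0, -0.422, 0.082, -0.072, 0, 0, -13.8],
  [0, -0.422, 0.082, -0.072, 0, 0, -13.8],
])

```text
clock: 15.28
position: [0.4688, -0.2007, 0.1561]
ee_rot: [0.713, 0.701, 0.0, 0.0]
ft_force: [0.4, -0.1, -7.0]
grip_width: 0.461
```

```bash
sed -i 's/arange(-.15,-.04,.02)/arange(-.11,-.04,.02)/' lv.py; python3 lv.py w6.png
python3 - <<'E'
from h import *
go([.4685,-.2014,.149],89.0)
im,d,K,W=shot("top");cv2.imwrite("pics/t6.png",cv2.resize(im[170:270,260:350],None,fx=6,fy=6))
P=cloud(d,K,W);hs=cv2.cvtColor(im,cv2.COLOR_BGR2HSV);P0=P
im2,d2,K2,W2=shot("scene");cv2.imwrite("pics/s6.png",cv2.resize(im2[120:300,110:300],None,fx=3,fy=3))
z=P[...,2];roi=np.zeros(z.shape,bool);roi[165:275,265:345]=1
a=roi&(z>.17)&(z<.195)&(hs[...,1]<80)&(hs[...,2]>100);q=P[a]
print("white top",len(q),q.min(0),q.max(0))
E
```

```text
15.275 [ 0.46880762 -0.20068931  0.15612581] [ 0.42768143 -0.05240577 -7.01308831] [-0.00758102  0.03653936  0.00578567] 0.4607766917895535 89.05472303987885 [ 0.e+00  3.e-04 -1.e+00]
n 22317 pitch deg (+pot up) -0.009030686660513727 roll 0.08082591429313596 top z at tcp 0.189239345588572 tail s -0.11612377374451766
holder yaw world -0.977748478939071 t0 0.001770153406325672 w 0.03759407030182073
tail [ 0.35272994 -0.19693785] pot est [ 0.59719434 -0.20111003]
[-0.0008 -0.0003  0.007 ] [ 0.01 -0.    0.06]
white top 173 [ 0.30121344 -0.19493003  0.17222848] [ 0.56443688 -0.16265504  0.19494479]
```

View pics/s6.png

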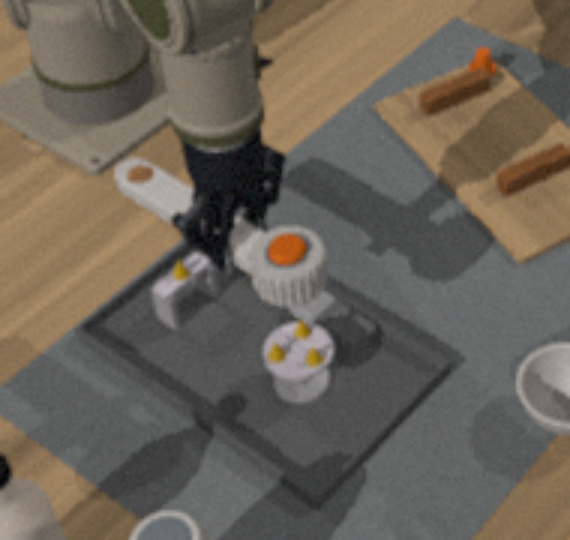

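The scene view shows the holder level in the gripper, its pot above the seat (plug at (288,248), seat at (300,350)) and its tail over the crossbar. I make the final fine adjustment: 7 mm down and 1.5 mm sideways.

Emit:
servo_tool([
  [0, -0.001, 0, 0.003, 0, 0, 0],
  [0, -0.0015, 0, 0.006, 0, 0, 0],
  [0, -0.0015, 0, 0.007, 0, 0, 0],
  [0, -0.0015, 0, 0.007, 0, 0, 0],
  [0, -0.0015, 0, 0.007, 0, 0, 0],
  [0, -0.0015, 0, 0.007, 0, 0, 0],
  [0, -0.0015, 0, 0.007, 0, 0, 0],
  [0, -0.0015, 0, 0.007, 0, 0, 0],
])

```text
clock: 16.42
position: [0.4685, -0.203, 0.1488]
ee_rot: [0.713, 0.701, -0.0, 0.0]
ft_force: [0.5, -0.1, -7.7]
grip_width: 0.454
```

```bash
python3 lv.py w7.png
python3 - <<'E'
from h import *
for c in("scene","top"):
    im,d,K,W=shot(c);P=cloud(d,K,W);hs=cv2.cvtColor(im,cv2.COLOR_BGR2HSV);z=P[...,2]
    inr=(P[...,0]>.2)&(P[...,0]<.65)&(P[...,1]>-.28)&(P[...,1]<-.12)&(d>0)
    blobs(im,d,K,W,inr&(hs[...,0]<12)&(hs[...,1]>170)&(z>.18),4,c+" plug")
    a=inr&(hs[...,1]<70)&(hs[...,2]>90)&(z>.176)&(z<.188)&(P[...,0]<.42);q=P[a]
    if len(q)>5:print(c,"arm tail part",len(q),q.min(0).round(4),q.max(0).round(4),"y med",np.median(q[:,1]),"x med",np.median(q[:,0]),"z",np.median(q[:,2]))
    a=inr&(hs[...,1]<70)&(hs[...,2]>90)&(z>.198)&(z<.206)&(P[...,0]>.47);q=P[a]
    if len(q)>5:print(c,"rim",len(q),cv2.minEnclosingCircle(q[:,:2].astype(np.float32)))
E
```

```text
16.425 [ 0.46853567 -0.20300401  0.14883821] [ 0.47613695 -0.06514464 -7.74064187] [-0.00547373  0.04575993  0.01826245] 0.4539255211321153 89.00582721725597 [-1.e-04  0.e+00 -1.e+00]
n 22300 pitch deg (+pot up) -0.03021495704147203 roll 0.048792274239891645 top z at tcp 0.18194084791182613 tail s -0.11603967782276008
holder yaw world -1.0311640401617865 t0 0.0017686287318069874 w 0.037631967736489365
tail [ 0.35254544 -0.19914737] pot est [ 0.59700585 -0.20354745]
scene plug 9 [200.7 203. ] med [ 0.5292 -0.2081  0.2105] top [ 0.5295 -0.2072  0.2118] 6
scene plug 4 [209.2 202. ] med [ 0.5429 -0.1895  0.208 ] top [ 0.5451 -0.1905  0.2096] 2
scene arm tail part 248 [ 0.2956 -0.2248  0.1761] [ 0.4036 -0.1801  0.1874] y med -0.20585903183968401 x med 0.35678527977626806 z 0.18162375311984957
scene rim 243 ((0.5225995182991028, -0.22174498438835144), 0.06086747348308563)
top plug 18 [312.6 193.6] med [ 0.542  -0.1899  0.2109] top [ 0.5382 -0.1911  0.2131] 7
top plug 4 [319.5 190. ] med [ 0.5527 -0.2133  0.2081] top [ 0.5526 -0.2126  0.2085] 3
top arm tail part 133 [ 0.3003 -0.1933  0.1763] [ 0.4174 -0.1792  0.187 ] y med -0.18472529873685944 x med 0.3527781440529134 z 0.18207056255017595
top rim 197 ((0.5391042828559875, -0.2019268125295639), 0.037190522998571396)
```

The top camera puts the pot rim at (0.5391,-0.2019) and the seat at (0.539,-0.2023). The underside is at 0.160 m and level, so I hand in.

```bash
python3 -c "
from h import *
o=monitor.get_obs();print(o['clock'],abs(o['joint_velocities']).max());print(ticket.hand_in())"
```

```text
16.575 0.0016064823767483055
the job is handed in; nothing more can be done
None
```

The plug is pushed fully home and the holder is held still and level over the pin stand. I handed the job in at 16.6 s, and it reported no verdict.

- **Plug:** I pressed it with the shut fingers while the holder lay on the battens. It stopped hard at z = 0.0909 m, with the force rising to 31 N. A second look put the plug's top at about 91 mm, and the holder had not moved.
- **Pick and carry:** I gripped the holder at its balance point with 60 N. It lifted level, with a load of about 8 N.
- **Position over the stand:** The top camera put the pot's rim at (0.5391, -0.2019). It had put the seat at about (0.539, -0.202).
- **Height and level:** The underside is at about 0.160 m, 8 cm above the pin tips. Yaw is -1.0°, matching the stand, and tilt is under 0.1°.

Two readings disagreed:
- **Wrist camera:** It put the arm about 1.8 mm to one side of the jaw centre. I took this as calibration error, because the jaws centre what they grip and the top camera showed the pot on the seat.
- **Scene camera:** The pot's rim was partly hidden there, so its circle fit was unusable and I ignored it.

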